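# Tip the sample tubes under the tray's hood

### The job

Lay the loose sample tube in the empty middle lane of the tipping tray, in the open part, with its cap away from the push tab like the other two, and let go. Then push the tray's tab down slowly until the tray is pressed firmly (about 12 newtons, never above 20) against its lower stop, and keep it there until all three tubes have slid down their lanes against the end wall under the hood. Stay on the tab while the sprung tray comes back up to level, so that it never snaps or slams, and leave the other things on the desk alone.

Things in the scene. Friction and masses are not known exactly. Their poses are not given: they have to be found in the camera images.
- stand: grey painted stand of the tipping tray, fixed to the desk, base plate 210 x 156 x 8 mm. Origin on the desk under the hinge; its x axis points level to the push-tab end, y along the hinge, z up. The hinge axis is 105 mm above the desk. Two uprights, 9 mm thick at y = +/-70 mm and 36 mm long in x, reach 116 mm above the desk
- tray (a joint): tray tilt (rad): 0 level, grows as the tab goes down; hard lower stop somewhere in 0.50 to 0.58, to be felt. Spring-return: about 2 N at the tab starts it, 3.5 N near the stop; all beyond presses on the stop, which yields well under 1 mm at 20 N. Let go tilted, it snaps back at several rad/s; slow means under 1.5 rad/s. Tubes start to slide at 0.27 to 0.42
- tray_floor (a point): tray floor above the hinge axis, mid-width; turns with the tray: x along the lanes to the tab, y across, z up from the floor. Lanes at y = -43, 0, +43 mm, 23 mm wide between ridges 3 mm high; floor from x = -104 (wall 14 mm high) to +96 mm (end wall); side walls y = +/-59 mm, 12 mm high. Aluminium
- tray_tab (a point): where to push: on the top face of the flat tab, 145 mm from the hinge axis along tray x, level with the tray floor (4 mm above the axis when level); turns with the tray, so its path is an arc about the hinge. The tab's top is 56 mm wide (y), from x = 100 to 166 mm. The hood's end stands 45 mm back and leans toward it when tilted
- loose_tube: the tube to lay in: capped sample tube lying on its side, 77 mm long; body 12.8 mm, cap (last 19 mm) 15.6 mm in diameter. Origin: centre of its bottom end; z axis along the tube to the cap. 10 to 18 g. Lies on the desk to the right of the tray
- tube_left: Capped sample tube lying on its side, 77 mm long; body 12.8 mm, cap (last 19 mm) 15.6 mm in diameter. Origin: centre of its bottom end; z axis along the tube to the cap. In the lane at tray y = +43 mm, in the open part, bottom towards the tab. Against the end wall its origin is at tray x = +96 mm
- tube_right: Capped sample tube lying on its side, 77 mm long; body 12.8 mm, cap (last 19 mm) 15.6 mm in diameter. Origin: centre of its bottom end; z axis along the tube to the cap. In the lane at tray y = -43 mm, in the open part, bottom towards the tab. Against the end wall its origin is at tray x = +96 mm
- bottle: bystander: amber dropper bottle standing, 29 mm in diameter, 102 mm high; origin under its centre
- eyepiece: bystander: black eyepiece standing, 39 mm in diameter, 46 mm high; origin under its centre
- eraser: bystander: eraser lying, 19 x 44 x 12 mm; origin under its centre
- tray_hood (a point): middle of the top of the clear hood over the lower half of the tray, 25 mm above the floor (underside 22 mm); axes as tray_floor. It covers tray_floor x = +8 to +98 mm; x below +8 mm is open from above

How it is judged:
On the way, in this order (a step that is already met when the one before it is completed fails the run):
1. the loose tube lies released in the middle lane, in the open part, cap away from the tab, tray level (y of loose_tube in the frame of tray_floor between -0.015 and 0.015 m and x of loose_tube in the frame of tray_floor between -0.035 and 0.035 m and z of loose_tube in the frame of tray_floor below 0.013 m and angle between loose_tube's own z axis and vertical between 1.45 and 1.69 rad and angle between the z axis of loose_tube and the x axis of tray_floor, either way round below 0.2 rad and contact force between the fingers and loose_tube below 0.05 N and value of joint tray below 0.05 rad), for 0.2 s.
2. the tab is pressed with more than 8 N against the lower stop while all three tubes lie at the end wall under the hood (value of joint tray above 0.5 rad and contact force between the fingers and tray above 8 N and x of each of tube_left, tube_right, loose_tube in the frame of tray_floor above 0.08 m and z of tube_left in the frame of tray_floor between 0 and 0.016 m and y of tube_left in the frame of tray_floor between 0.028 and 0.058 m and z of tube_right in the frame of tray_floor between 0 and 0.016 m and y of tube_right in the frame of tray_floor between -0.058 and -0.028 m and z of loose_tube in the frame of tray_floor between 0 and 0.016 m and y of loose_tube in the frame of tray_floor between -0.015 and 0.015 m), for 0.3 s.
At the end, for the whole second after the job is handed in: the tray is back level (within 0.03 rad) and at rest, and all three tubes lie still in their own lanes under the hood, bottoms within 16 mm of the end wall (x of each of tube_left, tube_right, loose_tube in the frame of tray_floor above 0.08 m and z of tube_left in the frame of tray_floor between 0 and 0.016 m and y of tube_left in the frame of tray_floor between 0.028 and 0.058 m and z of tube_right in the frame of tray_floor between 0 and 0.016 m and y of tube_right in the frame of tray_floor between -0.058 and -0.028 m and z of loose_tube in the frame of tray_floor between 0 and 0.016 m and y of loose_tube in the frame of tray_floor between -0.015 and 0.015 m and value of joint tray below 0.03 rad and velocity of joint tray between -0.05 and 0.05 rad/s and linear speed of each of tube_left, tube_right, loose_tube below 0.02 m/s); the robot touches nothing.
It fails at once if the tray is pushed with more than 20 N (contact force between any of the fingers, the arm and tray above 20 N).
It fails at once if the tray swings faster than 1.5 rad/s (snapped or slammed) (velocity of joint tray above 1.5 rad/s or velocity of joint tray below -1.5 rad/s).
It fails at once if a bystander is moved by more than 20 mm (distance of any of bottle, eyepiece, eraser from where it was at the start of the episode above 0.02 m).
It also fails if it takes over 67 s, if anything falls off the work surface, if the arm or the gripper's body presses on something with over 40 N, if the wrist force passes 120 N, or if a joint passes its speed limit or range.

### The arm

A 6-joint arm with a two-finger parallel gripper is mounted at the origin on a cart in front of the work surface, level with it; the furniture and walls round the work are solid. World frame = base frame: x ahead of the robot, y to its left, z up, the work surface at z = 0. Lengths are in m, angles in rad, forces in N, time in s.
With the tool pointing down it reaches from about 0.35 to 0.85 m from the base axis. Payload 8.1 kg.
Tool frame: the origin (TCP) lies midway between the tips of the shut fingers; the grasp point (between the pads) lies 19 mm behind it; z points along the fingers, y is the line along which they close (so a half turn about z gives the same grasp; the last joint's range is limited). The gripper opens to 85 mm and grips with 20 to 120 N. Pads are 22 mm wide; open, the fingers measure 114 mm over their backs; the gripper's body (76 mm by 85 mm) begins 54 mm behind the grasp point. The pads swing forward as they close: fully open they stand 13 mm farther back than shut.
Start: joints at [-1.314, 0.13, 1.488, -0, 1.523, -0.085], TCP at [0.201, -0.565, 0.231] pointing down, gripper open.
Joint ranges: [-2.96, 2.96], [-0.89, 2.26], [0.02, 2.5], [-1.34, 4.48], [0, 2.73], [-2.66, 2.66]. Speed limits (rad/s): [2.39, 2.39, 2.79, 3.14, 3.14, 3.14].

### API

Orientations are given as [roll, pitch, yaw] about the fixed x, y, z axes, in that order (R = Rz(yaw) Ry(pitch) Rx(roll)).
In Python, from workcell import env, read_camera, camera_params gives the robot as it stands.
- The arm moves only by the tool send_rows, never from a script. Its argument "steps" is a list that holds one entry, the list of rows, each a list of 5 numbers: the closure, from 0 (fully open) to 1 (shut), then the shift along the world's x, y, z in m, then the turn about the world's z in rad. In form: [[[jaw, tx, ty, tz, twist], ...]]. A call has 1 to 10 rows; each row is the pose to reach, as a shift and turn from the pose commanded when the call began; what a row does not reach only later rows make up. A row lasts 1/8 s, in which the tool goes at most 62.5 mm and 10.7 degrees, less where a joint would pass 70% of its speed; a pose out of reach is approached as far as the arm can. A call with a gripper value outside its range is refused whole. The fingers move at their own pace and stop on an object; "grip_force" is the grip in N (left out, the last holds). Time passes only in rows, so rows that repeat a pose let the fingers close. It gives the time, the measured TCP pose, the force, the opening and the grip force at its end, in the units of the state.
- env.get_obs(): the state, without advancing time (a new reading comes with each control period).
- read_camera(name): name is "scene" or "top"; returns the picture (420x560x3 uint8, red, green, blue); there is no depth.
- camera_params(name): a dict with "fovy" (degrees; the focal length in pixels is half the picture's height over the tangent of half this angle, whatever the lens; pixels are square), "cx", "cy" (the principal point, pixels), "distortion" ([k1, k2, p1, p2, k3] as OpenCV has them; the pictures are not rectified), "pose" (4x4, takes a point from camera to world coordinates). Camera axes: x right, y up, looking along -z (the intrinsics and any distortion apply to the point x, -y, -z); pixel columns grow to the right and rows downward; lengths in m; the calibration is good to about 2 mm. A picture is of the moment at which its call begins. camera_params takes no time and is no camera call.
- env.hand_in(): hands the job in; it is judged then, once.
The state is a dict: "time": time; "q": joint angles; "qd": joint speeds; "joint_efforts": joint torques, N m; "ee_pos": TCP position; "tcp_rot": TCP orientation; "force": force on the tool from outside, world axes, zero at the start; "torque": the same for the moment, N m; "grip_width": finger opening in m; "finger_force": force on a finger pad.
Only numpy, scipy, OpenCV 4.12 (cv2) and the standard library are available. Lean on these libraries where they do the work, as an engineer would, in place of code of your own. Each camera call takes 0.05 s, during which the arm holds its last target. There are 200 camera calls.

## Working session

There is one attempt and no reset: what is moved stays moved. The work goes in short steps, Python scripts to look and compute and a tool call to move; the robot and the scene stay as the last step left them, time stands still between calls to the robot, and variables do not carry over. Pictures are saved under pics/ and viewed, at most 10 in all, crops included, and the job is handed in when it is done.

Besides the shell and the picture viewer there is one more tool, called after "Request:" as a command line: name --argument value ..., lists and objects as JSON in quotes. send_rows: Moves the arm, as the interface text tells. Its arguments: {"type":"object","properties":{"steps":{"type":"array"},"grip_force":{"type":"number"}},"required":["steps"]}

```bash
mkdir -p pics; ls; cat > h.py <<'E'
import numpy as np, cv2
from workcell import env, read_camera, camera_params
def K(n):
    p=camera_params(n); f=210/np.tan(np.radians(p["fovy"])/2)
    return np.array([[f,0,p["cx"]],[0,f,p["cy"]],[0,0,1.]]),np.array(p["distortion"],float),np.array(p["pose"])
def ray(n,uv):
    k,d,P=K(n); u=cv2.undistortPoints(np.array(uv,float).reshape(-1,1,2),k,d).reshape(-1,2)
    v=np.c_[u[:,0],-u[:,1],-np.ones(len(u))]@P[:3,:3].T
    return P[:3,3],v
def onz(n,uv,z):
    o,v=ray(n,uv); return o+v*((z-o[2])/v[:,2])[:,None]
def proj(n,X):
    k,d,P=K(n); c=(np.array(X,float).reshape(-1,3)-P[:3,3])@P[:3,:3]
    return cv2.projectPoints(c*[1,-1,-1],np.zeros(3),np.zeros(3),k,d)[0].reshape(-1,2)
E
python3 - <<'E'
from h import *
for n in("scene","top"):
    im=read_camera(n); cv2.imwrite(f"pics/{n}0.png",im[:,:,::-1]); p=camera_params(n); print(n,p)
print(env.get_obs())
E
```

```text
pics
scene {'fovy': 48.32720902177303, 'cx': 284.3253445317477, 'cy': 204.8586820174115, 'distortion': array([-0.01730588,  0.        ,  0.        ,  0.        ,  0.        ]), 'pose': array([[-0.74975992,  0.40461951, -0.52358677, -0.08173692],
       [-0.66133044, -0.4314021 ,  0.61362389,  0.58151213],
       [ 0.02240776,  0.80633447,  0.59103521,  0.76826102],
       [ 0.        ,  0.        ,  0.        ,  1.        ]])}
top {'fovy': 42.33852698066832, 'cx': 276.0785800340216, 'cy': 202.9244366999286, 'distortion': array([-0.160996,  0.      ,  0.      ,  0.      ,  0.      ]), 'pose': array([[-0.01141814,  0.99843553, -0.05473678,  0.42431336],
       [-0.9999182 , -0.0117164 , -0.00513112, -0.06644011],
       [-0.00576441,  0.05467371,  0.99848763,  1.24253295],
       [ 0.        ,  0.        ,  0.        ,  1.        ]])}
{'time': 0.1, 'q': array([-1.31441044e+00,  1.31077339e-01,  1.48920580e+00, -8.02017469e-06,
        1.52300987e+00, -8.54127539e-02]), 'qd': array([ 0.00240277, -0.00100285, -0.00154107, -0.00099096,  0.00014814,
        0.00088137]), 'joint_efforts': array([ 7.68061291e-04, -5.70953500e+01, -5.01940727e+01, -1.11367062e-04,
        8.12692917e-03,  3.26215820e-05]), 'ee_pos': array([ 0.20098996, -0.56479044,  0.23033485]), 'tcp_rot': array([-3.13989781e+00, -1.37074488e-04,  3.41798914e-01]), 'force': array([-0.58613908,  0.91471232, -0.9998776 ]), 'torque': array([-0.03521603, -0.11620983,  0.03059209]), 'finger_force': 0.0, 'grip_width': 0.08564153948995566}
```

View pics/scene0.png

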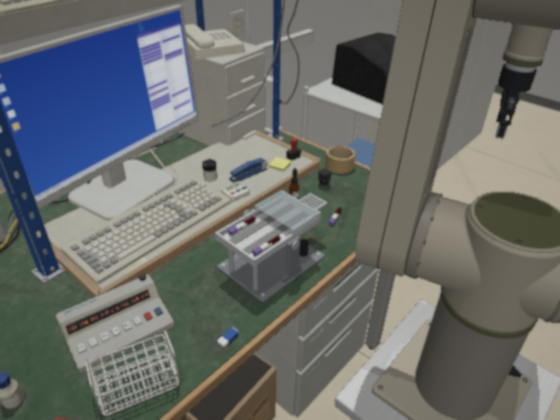

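View pics/top0.png

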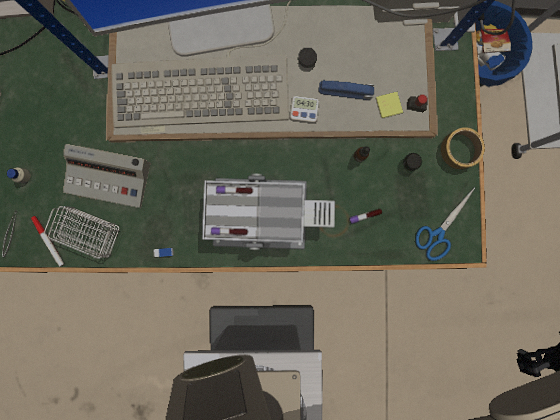

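The top view shows the tray at about (203–305, 180–247) with its tab at (305–335, 200–227). The loose tube runs from its purple cap at (350,220) to its bottom at (382,211), so tray x points roughly along world −y.

```bash
python3 - <<'E'
from h import *
im=cv2.imread("pics/top0.png")
c=im[168:258,195:395]; cv2.imwrite("pics/topc.png",cv2.resize(c,None,fx=4,fy=4,interpolation=cv2.INTER_CUBIC))
s=cv2.imread("pics/scene0.png"); cv2.imwrite("pics/scc.png",cv2.resize(s[180:305,205:355],None,fx=4.5,fy=4.5,interpolation=cv2.INTER_CUBIC))
hsv=cv2.cvtColor(im,cv2.COLOR_BGR2HSV)
for nm,lo,hi in(("purple",(115,60,30),(150,255,255)),("red",(160,80,20),(180,255,200))):
    m=cv2.inRange(hsv,lo,hi); m[:,:195]=0;m[:170]=0;m[260:]=0;m[:,395:]=0
    n,l,st,ce=cv2.connectedComponentsWithStats(m)
    for i in range(1,n):
        if st[i,4]>15: print(nm,st[i],ce[i],onz("top",[ce[i]],.0075)[0],onz("top",[ce[i]],.116)[0])
E
```

```text
purple [216 186   9   7  59] [220.27118644 189.        ] [0.52544527 0.06731724 0.0075    ] [0.51656064 0.0555664  0.116     ]
purple [350 215   9   8  52] [353.73076923 218.94230769] [ 0.45331121 -0.23696804  0.0075    ] [ 0.45076369 -0.22198683  0.116     ]
purple [211 228   9   6  53] [215.0754717  230.45283019] [0.43074882 0.07980933 0.0075    ] [0.43018345 0.06696104 0.116     ]
red [231 229  10   4  17] [235.76470588 230.17647059] [0.43090932 0.03247199 0.0075    ] [0.43032985 0.02378237 0.116     ]
```

View pics/topc.png

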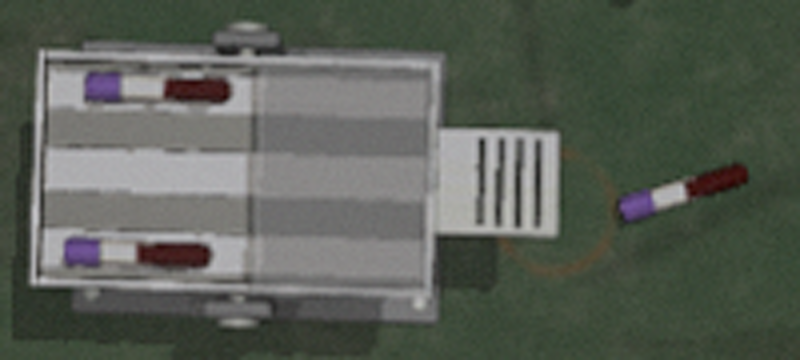

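View pics/scc.png

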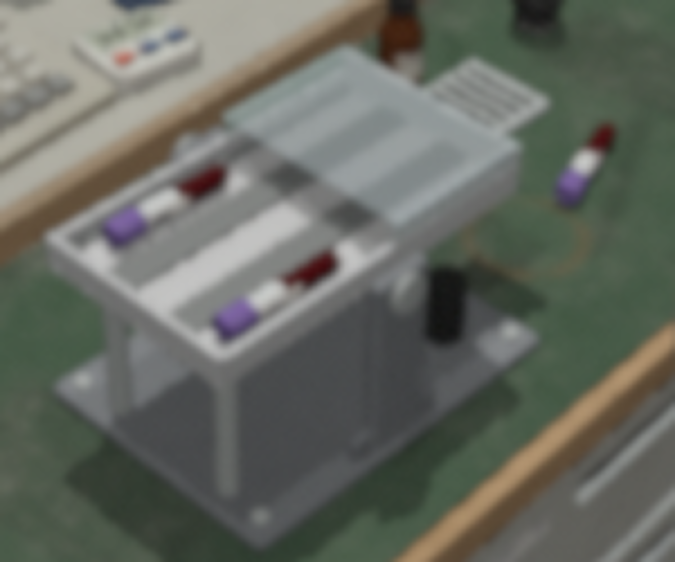

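The crop shows the loose tube's cap end at crop (619,211) and its bottom at (748,173). The tab's outer edge runs (558,131)–(556,236), and the middle lane spans v = 150–192 at u = 48. The two tubes in the tray have their purple caps away from the tab.

```bash
python3 - <<'E'
from h import *
f=lambda *p:[(195+u/4-.375,168+v/4-.375) for u,v in p]
o=lambda z,*p:onz("top",f(*p),z).round(4)
t=o(.0072,(619,211),(748,173)); print("tube",t,np.linalg.norm(t[0]-t[1]))
a=o(.109,(559,131),(557,236),(438,128),(434,236)); print("tab out/in",a,np.linalg.norm(a[0]-a[1]))
m=a[:2].mean(0); 
w=o(.123,(40,50),(33,285)); print("wall",w)
l=o(.11,(48,150),(46,191),(246,154),(246,196)); print("lane",l)
c1=l[:2].mean(0);c2=l[2:].mean(0)
d=m-w.mean(0); print("yaw x axis from wall->tab",np.arctan2(d[1],d[0]),np.linalg.norm(d), "lane->tab",np.arctan2(*(m-c1)[[1,0]]),np.arctan2(*(w[1]-w[0])[[1,0]])-0)
e=d/np.linalg.norm(d); print("origin from tab",m-.166*e,"tubes",[ (o(.116,p)[0]-(m-.166*e))@e for p in((231,90),(211,254),(85,87),(65,252))])
# second view check: tab outer corners in scene crop
s=[(205+u/4.5-.4,180+v/4.5-.4) for u,v in((470,57),(550,101),(600,128),(567,203))]
print(onz("scene",s[:2],.109).round(4),onz("scene",s[2:],.0072).round(4))
E
```

```text
tube [[ 0.4502 -0.227   0.0072]
 [ 0.471  -0.3017  0.0072]] 0.0775417951816954
tab out/in [[ 0.4904 -0.1829  0.109 ]
 [ 0.4354 -0.1809  0.109 ]
 [ 0.4927 -0.1194  0.109 ]
 [ 0.4362 -0.1166  0.109 ]] 0.055036351623268046
wall [[0.5349 0.0874 0.123 ]
 [0.413  0.0916 0.123 ]]
lane [[ 0.4835  0.0852  0.11  ]
 [ 0.462   0.0863  0.11  ]
 [ 0.4802 -0.0188  0.11  ]
 [ 0.4582 -0.0186  0.11  ]]
yaw x axis from wall->tab -1.61148866363775 0.27198540861597703 lane->tab -1.6075815192305527 3.1071518067648323
origin from tab [ 0.46964411 -0.01625729  0.11754458] tubes [np.float64(-0.006445225053315005), np.float64(-0.014055835528830067), np.float64(-0.0826825684663835), np.float64(-0.09016495515159502)]
[[ 0.4925 -0.1845  0.109 ]
 [ 0.4351 -0.1817  0.109 ]] [[ 0.4756 -0.2981  0.0072]
 [ 0.4463 -0.2256  0.0072]]
```

Request:
send_rows --steps '[[[0.5,0.09,0.1,-0.02,0.4],[0.5,0.12,0.14,-0.05,0.6],[0.5,0.16,0.19,-0.08,0.8],[0.5,0.2,0.24,-0.1,1.0],[0.5,0.24,0.28,-0.12,1.2],[0.5,0.261,0.297,-0.15,1.4],[0.5,0.261,0.297,-0.15,1.53],[0.5,0.261,0.297,-0.15,1.53],[0.5,0.261,0.297,-0.15,1.53],[0.5,0.261,0.297,-0.15,1.53]]]' --grip_force 20

```text
time: 1.35
ee_pos: [0.4621, -0.2688, 0.0816]
tcp_rot: [3.141, 0.0, 1.868]
force: [1.3, -0.1, -0.3]
grip_width: 0.0426
finger_force: 0.0
```

```bash
python3 - <<'E'
from h import *
cv2.imwrite("pics/a.png",np.vstack([cv2.resize(read_camera("top")[170:250,330:400,::-1],(490,560),interpolation=2)]))
s=read_camera("scene")[:,:,::-1]; s=cv2.resize(s[180:280,280:400],None,fx=5,fy=5,interpolation=2)
cv2.imwrite("pics/b.png",s)
o=env.get_obs(); print(o["ee_pos"],o["tcp_rot"],o["grip_width"],o["force"],proj("scene",o["ee_pos"]),o["time"])
E
```

```text
[ 0.46202076 -0.26901967  0.08175002] [3.14114136e+00 6.81084027e-04 1.86792095e+00] 0.042518929573845766 [ 0.2241288   0.47886102 -0.5791739 ] [[338.13603371 191.97503661]] 1.45
```

View pics/b.png

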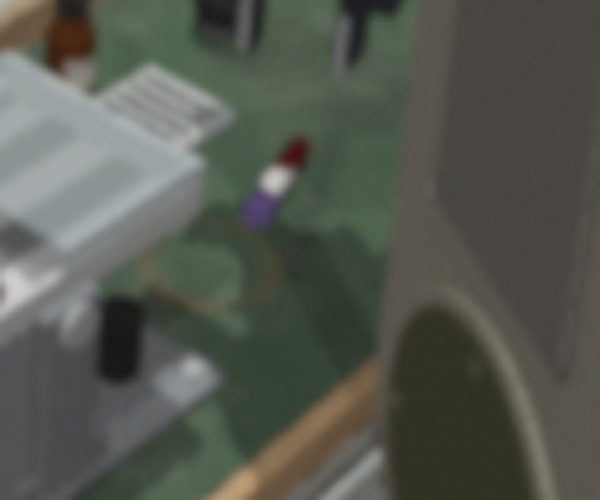

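The view shows the open fingers at crop (245,50) and (342,70), straddling the line above the tube, and their midpoint matches the projected TCP. I'll descend and grip.

Request:
send_rows --steps '[[[0.5,0,0,-0.04,0],[0.5,0,0,-0.065,0],[0.5,0,0,-0.077,0],[0.5,0,0,-0.077,0],[1,0,0,-0.077,0],[1,0,0,-0.077,0],[1,0,0,-0.077,0],[1,0,0,-0.077,0],[1,0,0,-0.077,0]]]' --grip_force 20

```text
time: 2.58
ee_pos: [0.4631, -0.269, 0.0056]
tcp_rot: [3.14, 0.002, 1.872]
force: [-0.9, -0.6, 6.5]
grip_width: 0.0115
finger_force: 22.3
```

Request:
send_rows --steps '[[[0.7,0,0,0,0],[0.7,0,0,-0.003,0],[0.7,0,0,-0.004,0],[0.7,0,0,-0.004,0]]]'

```text
time: 3.08
ee_pos: [0.4619, -0.2681, -0.0001]
tcp_rot: [-3.141, -0.001, 1.872]
force: [-0.1, 0.7, -0.1]
grip_width: 0.0254
finger_force: 0.0
```

Request:
send_rows --steps '[[[1,0,0,0,0],[1,0,0,0,0],[1,0,0,0,0],[1,0,0,0,0]]]' --grip_force 20

```text
time: 3.58
ee_pos: [0.4623, -0.2684, 0.0004]
tcp_rot: [3.141, 0.0, 1.872]
force: [1.3, -0.8, 2.6]
grip_width: 0.0118
finger_force: 21.3
```

Request:
send_rows --steps '[[[1,0,0,0.02,0],[1,0,0,0.06,0],[1,0,0,0.12,0],[1,0,0,0.18,-0.1],[1,0.003,0.06,0.2,-0.25],[1,0.006,0.12,0.2,-0.339],[1,0.009,0.18,0.2,-0.339],[1,0.009,0.24,0.2,-0.339],[1,0.0093,0.294,0.19,-0.339],[1,0.0093,0.294,0.19,-0.339]]]'

```text
time: 4.82
ee_pos: [0.4702, 0.0291, 0.189]
tcp_rot: [-3.139, -0.001, 1.538]
force: [0.4, -0.4, 0.4]
grip_width: 0.012
finger_force: 20.2
```

Request:
send_rows --steps '[[[1,0,0,-0.03,0],[1,0,0,-0.04,0],[1,0,0,-0.04,0]]]'

```text
time: 5.2
ee_pos: [0.4707, 0.0249, 0.1495]
tcp_rot: [-3.139, 0.0, 1.532]
force: [0.1, 0.0, 0.7]
grip_width: 0.0116
finger_force: 20.2
```

```bash
python3 - <<'E'
from h import *
a=cv2.resize(read_camera("scene")[160:280,200:330,::-1],None,fx=4.6,fy=4.6,interpolation=2)
cv2.imwrite("pics/c.png",a); cv2.imwrite("pics/d.png",read_camera("top")[:,:,::-1])
o=env.get_obs(); print(o["ee_pos"],o["tcp_rot"],o["grip_width"],o["force"],(proj("scene",o["ee_pos"])-[200,160])*4.6,o["time"])
E
```

```text
[0.4718193  0.02507492 0.1510323 ] [3.14099928e+00 8.09341287e-05 1.53179600e+00] 0.011457225934454833 [ 0.81375361 -0.00244643  0.78774749] [[256.31945729 279.11310092]] 5.3
```

View pics/c.png

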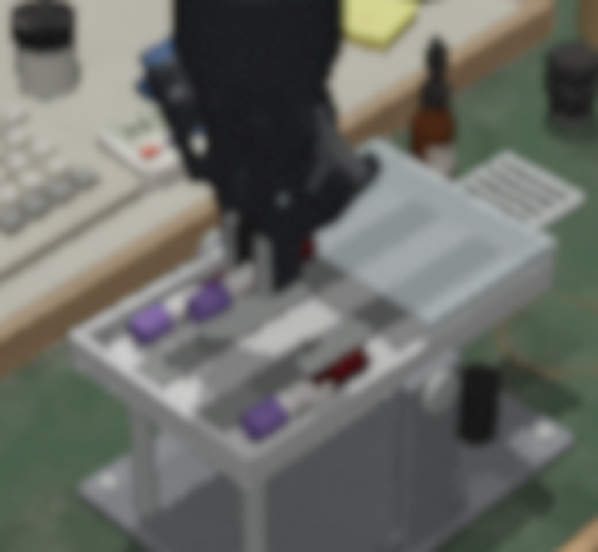

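The tube is held with its cap at crop (210,298), facing away from the tab, and its red bottom at (305,248). I'll check height and tilt against a projection.

```bash
python3 - <<'E'
from h import *
p=np.array([.4718,.0251,.151]);d=np.array([.038,.999,0])
for dz in(0,.003,.006,.01):
  print(dz,[((proj("scene",p+d*s+[0,0,dz])-[200,160])*4.6).round().tolist() for s in(.0335,-.030)])
im=cv2.imread("pics/c.png"); hsv=cv2.cvtColor(im,cv2.COLOR_BGR2HSV)
m=cv2.inRange(hsv,(115,60,30),(150,255,255)); n,l,st,ce=cv2.connectedComponentsWithStats(m)
print([(ce[i].round(),st[i]) for i in range(1,n) if st[i,4]>300])
m=cv2.inRange(hsv,(165,80,20),(180,255,200))|cv2.inRange(hsv,(0,80,20),(5,255,120)); n,l,st,ce=cv2.connectedComponentsWithStats(m)
print([(ce[i].round(),st[i]) for i in range(1,n) if st[i,4]>50])
E
```

```text
0 [[[203.0, 311.0]], [[303.0, 251.0]]]
0.003 [[[203.0, 306.0]], [[303.0, 246.0]]]
0.006 [[[202.0, 301.0]], [[303.0, 241.0]]]
0.01 [[[202.0, 294.0]], [[302.0, 234.0]]]
[(array([209., 301.]), array([ 189,  280,   41,   40, 1061], dtype=int32)), (array([150., 323.]), array([ 130,  305,   41,   37, 1019], dtype=int32)), (array([263., 418.]), array([ 242,  397,   44,   41, 1145], dtype=int32))]
[(array([305., 248.]), array([300, 238,  11,  20, 174], dtype=int32)), (array([344., 367.]), array([318, 352,  46,  30, 696], dtype=int32))]
```

Request:
send_rows --steps '[[[1,0,0,-0.02,0],[1,0,0,-0.03,0],[1,0,0,-0.035,0],[1,0,0,-0.037,0],[1,0,0,-0.037,0]]]'

```text
time: 5.92
ee_pos: [0.4717, 0.0257, 0.1137]
tcp_rot: [3.141, -0.0, 1.533]
force: [-0.4, 0.0, -0.9]
grip_width: 0.0118
finger_force: 20.2
```

Request:
send_rows --steps '[[[1,0,0,-0.0015,0],[1,0,0,-0.0015,0]]]'

```text
time: 6.18
ee_pos: [0.4719, 0.0257, 0.1123]
tcp_rot: [3.141, -0.0, 1.533]
force: [0.1, 0.9, 2.3]
grip_width: 0.0114
finger_force: 21.3
```

Request:
send_rows --steps '[[[0.85,0,0,0,0],[0.72,0,0,0,0],[0.72,0,0,0,0],[0.72,0,0,0.005,0],[0.72,0,0,0.02,0],[0.72,0,0,0.05,0],[0.72,0,0,0.1,0],[0.72,-0.03,-0.06,0.12,0],[0.9,-0.03,-0.12,0.12,0],[1,-0.02,-0.172,0.12,0]]]'

```text
time: 7.42
ee_pos: [0.4514, -0.1481, 0.2341]
tcp_rot: [3.138, 0.001, 1.533]
force: [1.9, -0.7, 0.4]
grip_width: -0.0002
finger_force: 0.0
```

```bash
python3 - <<'E'
from h import *
a=cv2.resize(read_camera("scene")[160:280,200:330,::-1],None,fx=4.6,fy=4.6,interpolation=2)
cv2.imwrite("pics/e.png",a); 
o=env.get_obs(); print(o["ee_pos"],o["tcp_rot"],o["grip_width"],o["force"],o["time"])
E
```

```text
[ 0.45175541 -0.15422269  0.23355923] [3.13881552 0.00507584 1.52986231] -3.1707339692818904e-05 [-4.72968105 -3.83863826  0.17097801] 7.475
```

View pics/e.png

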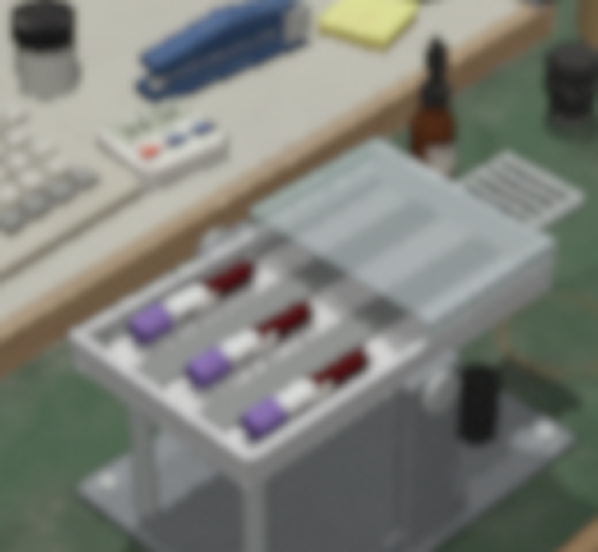

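The loose tube lies in the middle lane between the other two, cap at crop (207,367), facing the same way. Next I'll move above the tab.

Request:
send_rows --steps '[[[1,0.013,-0.015,-0.04,0],[1,0.013,-0.018,-0.08,0],[1,0.013,-0.018,-0.1,0],[1,0.013,-0.018,-0.105,0],[1,0.013,-0.018,-0.105,0],[1,0.013,-0.018,-0.105,0]]]'

```text
time: 8.22
ee_pos: [0.4654, -0.1646, 0.1285]
tcp_rot: [3.139, 0.001, 1.533]
force: [-0.3, -0.4, -0.1]
grip_width: -0.0002
finger_force: 0.0
```

Request:
send_rows --steps '[[[1,0,0,-0.01,0],[1,0,0,-0.015,0],[1,0,0,-0.017,0],[1,0,0,-0.019,0],[1,0,0,-0.021,0],[1,0,0,-0.023,0],[1,0,0,-0.026,0],[1,0,0.0003,-0.029,0],[1,0,0.0003,-0.032,0],[1,0,0.0003,-0.032,0]]]'

```text
time: 9.48
ee_pos: [0.4644, -0.164, 0.0946]
tcp_rot: [-3.142, -0.0, 1.533]
force: [0.4, 0.1, 1.1]
grip_width: 0.0003
finger_force: 0.8
```

Request:
send_rows --steps '[[[1,0,0.0004,-0.004,0],[1,0,0.0008,-0.008,0],[1,0,0.0014,-0.012,0],[1,0,0.0021,-0.016,0],[1,0,0.003,-0.02,0],[1,0,0.0039,-0.024,0],[1,0,0.005,-0.028,0],[1,0,0.0062,-0.032,0],[1,0,0.0075,-0.036,0],[1,0,0.009,-0.04,0]]]'

```text
time: 10.72
ee_pos: [0.4645, -0.1549, 0.0546]
tcp_rot: [3.141, 0.0, 1.533]
force: [0.7, -1.1, 1.9]
grip_width: -0.0001
finger_force: 1.2
```

Request:
send_rows --steps '[[[1,0,0.0013,-0.003,0],[1,0,0.0026,-0.006,0],[1,0,0.004,-0.009,0],[1,0,0.005,-0.011,0],[1,0,0.0055,-0.012,0],[1,0,0.0058,-0.0128,0],[1,0,0.0058,-0.0128,0]]]'

```text
time: 11.6
ee_pos: [0.4644, -0.1491, 0.0419]
tcp_rot: [-3.141, -0.0, 1.533]
force: [0.6, -2.0, 1.6]
grip_width: 0.0001
finger_force: 1.2
```

Request:
send_rows --steps '[[[1,0,0.0005,-0.001,0],[1,0,0.001,-0.002,0],[1,0,0.001,-0.002,0]]]'

```text
time: 11.98
ee_pos: [0.4644, -0.1481, 0.0399]
tcp_rot: [-3.142, -0.0, 1.533]
force: [1.1, -0.1, 2.0]
grip_width: -0.0001
finger_force: 1.2
```

Request:
send_rows --steps '[[[1,0,0.0005,-0.001,0],[1,0,0.001,-0.002,0],[1,0,0.001,-0.002,0]]]'

```text
time: 12.35
ee_pos: [0.4644, -0.1471, 0.0379]
tcp_rot: [-3.142, -0.0, 1.533]
force: [0.1, -0.2, 2.0]
grip_width: -0.0
finger_force: 1.2
```

Request:
send_rows --steps '[[[1,0,0.0005,-0.001,0],[1,0,0.0005,-0.001,0]]]'

```text
time: 12.6
ee_pos: [0.4645, -0.1466, 0.0369]
tcp_rot: [3.142, -0.0, 1.533]
force: [0.7, 0.0, 3.4]
grip_width: -0.0001
finger_force: 1.2
```

Request:
send_rows --steps '[[[1,0,0.0005,-0.001,0],[1,0,0.0005,-0.001,0]]]'

```text
time: 12.85
ee_pos: [0.4645, -0.1462, 0.036]
tcp_rot: [3.142, -0.0, 1.533]
force: [0.6, -1.0, 2.8]
grip_width: -0.0001
finger_force: 1.6
```

Request:
send_rows --steps '[[[1,0,0.0005,-0.001,0],[1,0,0.0005,-0.001,0]]]'

```text
time: 13.1
ee_pos: [0.4647, -0.146, 0.0356]
tcp_rot: [3.141, 0.001, 1.533]
force: [-1.8, -0.5, 8.5]
grip_width: 0.0002
finger_force: 3.9
```

Request:
send_rows --steps '[[[1,0,0,-0.0004,0],[1,0,0,-0.0004,0],[1,0,0,-0.0004,0]]]'

```text
time: 13.48
ee_pos: [0.4648, -0.1461, 0.0354]
tcp_rot: [3.141, 0.001, 1.533]
force: [-3.6, -0.9, 10.0]
grip_width: 0.0001
finger_force: 4.5
```

```bash
python3 - <<'E'
from h import *
a=cv2.resize(read_camera("scene")[160:280,200:330,::-1],None,fx=4.6,fy=4.6,interpolation=2)
cv2.imwrite("pics/f.png",a); 
o=env.get_obs(); print(o["ee_pos"],o["force"],o["time"])
E
```

```text
[ 0.46478122 -0.1461536   0.03540715] [-2.02590905 -0.17756473  9.450767  ] 13.525
```

View pics/f.png

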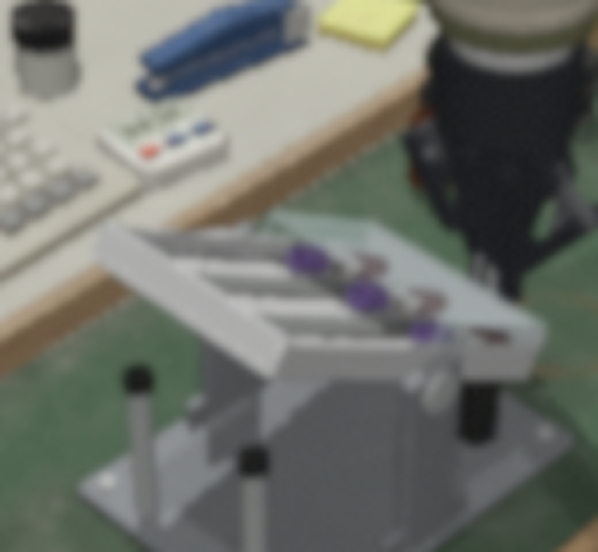

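All three tubes have slid under the hood, with caps in a line at crop (308,258), (367,296) and (428,330). I'll press to about 12 N and hold.

Request:
send_rows --steps '[[[1,0,0,-0.0004,0],[1,0,0,-0.0004,0],[1,0,0,-0.0004,0],[1,0,0,-0.0004,0],[1,0,0,-0.0004,0],[1,0,0,-0.0004,0]]]'

```text
time: 14.28
ee_pos: [0.4649, -0.1463, 0.0352]
tcp_rot: [3.141, 0.001, 1.533]
force: [-2.3, -1.0, 11.2]
grip_width: 0.0001
finger_force: 5.1
```

Request:
send_rows --steps '[[[1,0,0,-0.0002,0],[1,0,0,-0.0002,0],[1,0,0,-0.0002,0],[1,0,0,-0.0002,0],[1,0,0,-0.0002,0],[1,0,0,-0.0002,0]]]'

```text
time: 15.02
ee_pos: [0.4649, -0.1463, 0.0351]
tcp_rot: [3.141, 0.001, 1.533]
force: [-4.1, -1.5, 12.3]
grip_width: 0.0002
finger_force: 5.5
```

Request:
send_rows --steps '[[[1,0,0,0.001,0],[1,0,-0.0005,0.002,0],[1,0,-0.0015,0.005,0],[1,0,-0.003,0.008,0],[1,0,-0.0045,0.011,0],[1,0,-0.006,0.014,0],[1,0,-0.0075,0.017,0],[1,0,-0.0088,0.02,0],[1,0,-0.0099,0.023,0],[1,0,-0.011,0.026,0]]]'

```text
time: 16.27
ee_pos: [0.4644, -0.1566, 0.0602]
tcp_rot: [-3.142, -0.0, 1.533]
force: [-1.3, -0.3, 2.2]
grip_width: 0.0001
finger_force: 1.0
```

Request:
send_rows --steps '[[[1,0,-0.0011,0.003,0],[1,0,-0.0021,0.006,0],[1,0,-0.003,0.009,0],[1,0,-0.0038,0.012,0],[1,0,-0.0045,0.015,0],[1,0,-0.0051,0.018,0],[1,0,-0.0056,0.021,0],[1,0,-0.006,0.024,0],[1,0,-0.0063,0.027,0],[1,0,-0.0066,0.03,0]]]'

```text
time: 17.52
ee_pos: [0.4644, -0.1635, 0.0902]
tcp_rot: [-3.142, 0.0, 1.533]
force: [-0.5, -1.9, 0.7]
grip_width: 0.0002
finger_force: 0.7
```

Almost level. I'll rise slowly past the contact point, then lift clear.

Request:
send_rows --steps '[[[1,0,-0.0003,0.003,0],[1,0,-0.0004,0.006,0],[1,0,-0.0005,0.009,0],[1,0,-0.0005,0.011,0],[1,0,-0.0005,0.013,0],[1,0,-0.0005,0.015,0],[1,0,-0.0005,0.0165,0],[1,0,-0.0005,0.018,0],[1,0,-0.0005,0.0195,0],[1,0,-0.0005,0.021,0]]]'

```text
time: 18.77
ee_pos: [0.4642, -0.1636, 0.1108]
tcp_rot: [-3.141, -0.0, 1.533]
force: [0.4, -0.1, 0.7]
grip_width: 0.0002
finger_force: 0.0
```

Request:
send_rows --steps '[[[1,0,0,0.01,0],[1,0,0,0.04,0],[1,0,-0.02,0.08,0],[1,0,-0.06,0.12,0],[1,0,-0.1,0.13,0],[1,0,-0.12,0.13,0],[1,0,-0.12,0.13,0],[1,0,-0.12,0.13,0],[1,0,-0.12,0.13,0]]]'

```text
time: 19.9
ee_pos: [0.4644, -0.2825, 0.2404]
tcp_rot: [-3.141, -0.001, 1.534]
force: [0.8, 0.5, -0.5]
grip_width: -0.0001
finger_force: 0.0
```

```bash
python3 - <<'E'
from h import *
a=cv2.resize(read_camera("scene")[160:280,200:330,::-1],None,fx=4.6,fy=4.6,interpolation=2)
cv2.imwrite("pics/g.png",a); 
o=env.get_obs(); print(o["ee_pos"],o["force"],o["time"])
E
```

```text
[ 0.46446382 -0.28267743  0.24057539] [ 0.92219968 -0.66117807  0.65352028] 19.95
```

View pics/g.png

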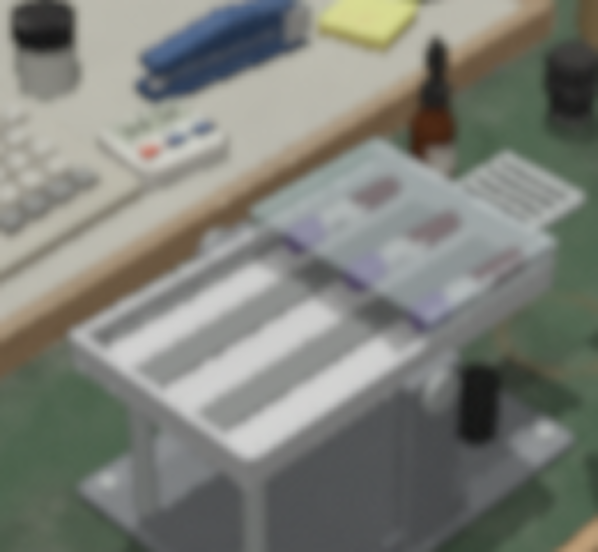

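The tray is level again, and all three tubes sit under the hood in their lanes, with caps at crop (305,232), (365,270) and (430,305).

```bash
python3 -c "
from workcell import env
print(env.hand_in())"
```

```text
the job is handed in; nothing more can be done
None
```

I laid the loose tube in the middle lane and pressed the tray to its stop at about 12 N. I then eased it back to level with all three tubes under the hood, and handed the job in at about 20 s; no verdict was returned.

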